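# Snap the lid of the tile tub shut

### The arm

A 6-joint arm with a two-finger parallel gripper is mounted at the origin on the work surface. World frame = base frame: x ahead of the robot, y to its left, z up, the work surface at z = 0. Lengths are in mm, angles in rad, forces in N, time in s.
With the tool pointing down it reaches from about 275 to 850 mm from the base axis. Payload 19 kg.
Tool frame: the origin (TCP) lies midway between the tips of the shut fingers; the grasp point (between the pads) lies 19 mm behind it (ctrl.grasp_offset is the distance from the TCP to the grasp point, in mm); z points along the fingers, x is the direction in which the jaws open and shut, and the axes are right-handed (so a half turn about z gives the same grasp; the last joint's range is limited). The gripper opens to 85 mm and grips with 20 to 120 N. Pads are 22 mm wide; open, the fingers measure 114 mm over their backs; the gripper's body (76 mm by 85 mm) begins 54 mm behind the grasp point. The pads swing forward as they close: fully open they stand 13 mm farther back than shut.
Start: joints at [-1.342, 0.15, 1.437, -0, 1.554, -0.134], TCP at [204.036, -537.549, 231.267] pointing down, gripper open.
Joint ranges: [-2.8, 2.8], [-0.68, 2.1], [0.12, 2.68], [-1.39, 4.53], [0.16, 2.79], [-2.81, 2.81]. Speed limits (rad/s): [1.89, 1.89, 2.22, 3.01, 3.01, 3.01].

### API

Orientations are given as [roll, pitch, yaw] about the fixed x, y, z axes, in that order (R = Rz(yaw) Ry(pitch) Rx(roll)).
In Python, from workcell import ctrl, optics gives the robot as it stands. The module is installed in compiled form; this text tells all that it offers.
- The arm moves only by the tool carry_out, never from a script. Its argument "plan" is a list of rows, each an object of numbers: "claw": the closure, from 0 (fully open) to 1 (shut); "x", "y", "z": the shift along the tool's x, y, z in mm; "roll": the turn about the tool's z in rad. In form: [{"claw": .., "x": .., "y": .., "z": .., "roll": ..}, ...]. A call has 1 to 8 rows; each row shifts and turns the commanded pose from where the row before left it, along the tool's axes as they then stand; what a row does not reach is not made up. A row lasts 1/10 s, in which the tool goes at most 50 mm and 8.59 degrees, less where a joint would pass 70% of its speed; a pose out of reach is approached as far as the arm can. A call with a gripper value outside its range is refused whole. The fingers move at their own pace and stop on an object; the grip force is fixed at half the most. Time passes only in rows, so rows that do not move let the fingers close. It gives the time, the measured TCP pose, the force and the opening at its end, in the units of the state.
- ctrl.sense(): the state, without advancing time (a new reading comes with each control period).
- optics.grab_frame(name): name is "scene" or "top" or "wrist"; returns (picture, depth): 384x512x3 uint8, red, green, blue; 384x512 float32, mm along the optical axis (not along the pixel's ray), 0 where there is no reading.
- optics.get_calibration(name): a dict with "intrinsics" (3x3 intrinsics, pixels), "rvec" (rotation vector, rad) and "tvec" (3), from world to camera coordinates, as OpenCV has them. Camera axes: x right, y down, z forward; pixel columns grow to the right and rows downward; lengths in mm; the calibration is good to about 2 mm. A picture is of the moment at which its call begins: read the wrist's pose just before it. get_calibration takes no time and is no camera call; for the wrist camera it gives the pose at the moment of the call.
- ctrl.finish_job(): hands the job in, once; it reports no verdict.
Trained networks look in the newest picture that a camera, given by its name, has taken for a name from the list of things; names that differ only in an ending like _2 or _b are one class to them, and where a whole thing is asked for, a point or a joint stands for the part that bears it (a point fixed in the world has none). Each returns a list of dicts, best first, with "confidence" (0 to 1); they miss things now and then, are a little off and sometimes report something else, mostly with a low value. They report only what shows in the picture. A call takes as long as a camera call. They do not tell look-alikes from the thing itself.
- optics.recognise(camera, target): "bbox" ([left, top, right, bottom] in pixels, round what is visible of it).
- optics.silhouettes(camera, target): "region" (384x512 bool, what is visible of it) and "bbox" ([left, top, right, bottom] in pixels, round what is visible of it).
The state is a dict: "t": time; "qpos": joint angles; "joint_velocities": joint speeds; "effort": joint torques, N m; "tcp_pos": TCP position; "ee_rot": TCP orientation; "force": force on the tool from outside, world axes, zero at the start; "torque": the same for the moment, N m; "width": finger opening in mm.
Only numpy, scipy, OpenCV 4.12 (cv2) and the standard library are available. Lean on these libraries where they do the work, as an engineer would, in place of code of your own. Each camera call takes 0.05 s, during which the arm holds its last target. There are 200 camera calls.

### The job

The lid of the tub of wooden tiles is only resting on it: the four straight sections of its rim, one along each side, still stand proud of the corners. Press down with the fingertips around the rim, section by section, until all four have clicked fully home level with the corners, then take the hand away. The tub stays standing where it is, neither lifted nor pushed along or tipped, and everything else is left as it stands.

Things in the scene. Friction and masses are not known exactly. Their poses are not given: they have to be found in the camera images.
- tub: Loose rectangular white plastic tub, 170 mm long (its x) and 120 mm wide (its y), about 1 kg, wooden tiles seen through the lid's clear window. Origin at the centre of its underside, z up. Its beige lid rim is 186 x 136 mm outside and 24 mm wide: four fixed square corners (24 mm, tops at 76 mm height) and four separate straight sections between. The window lies 12 mm below the corners.
- front_top (a point): Centre of the top face of the rim section on the tub's -x side (84 mm along the tub's y, 23 mm wide), at x = -81 mm, y = 0 in the tub's frame. Top face 83 mm above the shelf top while open, 76 mm when shut, level with the corners. The point moves down with the section.
- back_top (a point): The same for the section on the tub's +x side: 84 mm along y, 23 mm wide, at x = +81 mm, y = 0.
- left_top (a point): The same for the section on the tub's +y side: 134 mm along the tub's x, 23 mm wide, at x = 0, y = +56 mm.
- right_top (a point): The same for the section on the tub's -y side: 134 mm along x, 23 mm wide, at x = 0, y = -56 mm.
- lid_front (a joint): How far the -x section is pressed down, m: 0 open, 0.007 home. Each section slides straight down only; it resists with about 10 N at the start of its travel, then less and less, springs back up if let go before half-way, and snaps home and stays once past half-way. Harder pushing on a shut one does nothing.
- lid_back (a joint): The same for the +x section.
- lid_left (a joint): The same for the +y section.
- lid_right (a joint): The same for the -y section.
- pop_toy: Bystander: purple silicone press-button pop toy, 116 x 116 mm, 18 mm high, loose. Origin at the centre of its underside.
- tile_puzzle: Bystander: wooden sliding tile puzzle, 116 x 116 mm, 16 mm high, loose. Origin at the centre of its underside.
- pencil_pot: Bystander: white ceramic pot, 74 mm across, 95 mm high, with plastic sticks standing up to 150 mm above the shelf top, loose. Origin at the centre of its underside.
- vise: Bystander: small steel bench vise clamping a beech block, bolted down, about 135 x 85 mm, 125 mm high. Origin at the centre of the underside of its base; screw handle to its -x.
Things that resemble listed ones, but are neither listed nor needed, are in the scene too. What is shaped like the tub but pink is not meant.

How it is judged (in metres and radians):
At the end, for the whole second after the job is handed in: All four rim sections are down at least 5.5 of their 7 mm (snapped), the tub stands flat and still within 30 mm of where it began, and the pop toy, tile puzzle and pencil pot are within 15 mm of where they began (value of joint each of lid_front, lid_back, lid_left, lid_right above 0.0055 m and height (world z) of tub below 0.004 m and angle between tub's own z axis and vertical below 0.05 rad and distance of tub from where it was at the start of the episode below 0.03 m and linear speed of tub below 0.01 m/s and distance of each of pop_toy, tile_puzzle, pencil_pot from where it was at the start of the episode below 0.015 m); the robot touches nothing.
It fails at once if the tub is lifted more than 10 mm (height (world z) of tub above 0.01 m).
It fails at once if the tub is tipped by more than 0.17 rad (angle between tub's own z axis and vertical above 0.17 rad).
It fails at once if the tub is pushed more than 30 mm from its place (distance of tub from where it was at the start of the episode above 0.03 m).
It fails at once if a bystander is moved more than 15 mm (distance of any of pop_toy, tile_puzzle, pencil_pot from where it was at the start of the episode above 0.015 m).
It also fails if it takes over 42 s, if anything falls off the work surface, if the arm or the gripper's body presses on something with over 40 N, if the wrist force passes 120 N, or if a joint passes its speed limit or range.

## Working session

There is one attempt and no reset: what is moved stays moved. The work goes in short steps, Python scripts to look and compute and a tool call to move; the robot and the scene stay as the last step left them, time stands still between calls to the robot, and variables do not carry over. Pictures are saved under pics/ and viewed, about 8 in all and at most 12, crops included, and the job is handed in when it is done.

Besides the shell and the picture viewer there is one more tool, called after ">>>" as a command line: name --argument value ..., lists and objects as JSON in quotes. carry_out: Moves the arm, as the interface text tells. Its arguments: {"type":"object","properties":{"plan":{"type":"array","items":{"type":"object","properties":{"claw":{"type":"number"},"x":{"type":"number"},"y":{"type":"number"},"z":{"type":"number"},"roll":{"type":"number"}}}}},"required":["plan"]}

```bash
mkdir -p pics
cat > h.py <<'E'
import numpy as np, cv2
from workcell import ctrl, optics
def world(cam, depth, mask=None):
    c=optics.get_calibration(cam); K=np.array(c["intrinsics"]); R=cv2.Rodrigues(np.array(c["rvec"],float))[0]; t=np.array(c["tvec"],float).ravel()
    v,u=np.mgrid[:depth.shape[0],:depth.shape[1]]
    p=np.stack([(u-K[0,2])/K[0,0]*depth,(v-K[1,2])/K[1,1]*depth,depth],-1)
    return (p-t)@R
E
python3 - <<'E'
from h import *
ims=[]
for cam in("scene","top"):
    im,d=optics.grab_frame(cam); W=world(cam,d); im=im.copy()
    np.savez(f"{cam}.npz",im=im,d=d,W=W)
    for n in("tub","pop_toy","tile_puzzle","pencil_pot","vise"):
        for r in optics.silhouettes(cam,n)[:3]:
            m=r["region"]&(d>0); P=W[m]; hi=P[P[:,2]>np.percentile(P[:,2],50)] 
            print(cam,n,round(r["confidence"],2),r["bbox"],P.min(0).round(),P.max(0).round(),np.median(P,0).round(), im[m].mean(0).round())
    ims.append(im)
cv2.imwrite("pics/a.png",cv2.resize(np.vstack(ims)[:,:,::-1],None,fx=.78,fy=.78))
cv2.imwrite("pics/top.png",cv2.resize(ims[1][:,:,::-1],(800,600)))
print(ctrl.sense())
E
```

```text
scene tub 0.83 [217.9, 158.3, 315.9, 235.8] [355. -93.  -3.] [690. 132.  86.] [600.  12.  65.] [141. 137. 128.]
scene tub 0.71 [297.3, 117.3, 378.0, 174.6] [129. 118.  -4.] [473. 387.  86.] [394. 223.  64.] [144. 101. 110.]
scene tub 0.67 [260.4, 160.8, 307.0, 187.6] [398.   8.  -2.] [599. 130.  86.] [546.  58.  82.] [170. 165. 151.]
scene pop_toy 0.91 [75.6, 180.0, 136.1, 220.0] [ 438. -445.    1.] [ 584. -296.   21.] [ 522. -369.   12.] [ 99.  66. 124.]
scene tile_puzzle 0.79 [266.1, 252.0, 330.0, 309.0] [722. -20.  -3.] [876. 121.  20.] [810.  50.  14.] [150. 117.  82.]
scene tile_puzzle 0.71 [218.1, 158.1, 316.1, 238.0] [354. -95.  -3.] [690. 132.  86.] [599.  12.  64.] [141. 137. 128.]
scene tile_puzzle 0.33 [225.2, 161.4, 255.5, 182.2] [480. -75.  69.] [548.  -4.  86.] [519. -42.  83.] [179. 172. 158.]
scene pencil_pot 0.85 [394.2, 147.4, 437.3, 217.6] [391. 323.  -3.] [635. 503. 149.] [617. 352.  72.] [99. 97. 89.]
scene vise 0.71 [140.0, 234.1, 197.6, 308.8] [ 634. -252.   -2.] [ 886. -138.  128.] [ 820. -183.   73.] [103.  97.  89.]
top tub 0.88 [222.9, 165.4, 290.3, 236.9] 
[... 723 characters left out ...]
8.  129.] [ 776. -183.   89.] [68. 66. 55.]
{'t': 0.6, 'qpos': array([-1.34198078e+00,  1.50471241e-01,  1.43739320e+00,  7.23861395e-07,
        1.55379741e+00, -1.34014604e-01]), 'joint_velocities': array([ 0.0001784 ,  0.00135283, -0.00124842,  0.00117658,  0.00140491,
       -0.00163647]), 'effort': array([-1.90035425e-03, -7.12498426e+01, -5.70895386e+01, -2.13179233e-04,
        1.37278472e-03, -6.51050414e-07]), 'tcp_pos': array([ 204.04718074, -537.54696599,  231.28634011]), 'ee_rot': array([-3.14158269e+00,  6.84775996e-05, -1.20796619e+00]), 'force': array([ 0.05682891, -0.03992925, -0.09430447]), 'torque': array([ 0.00038529,  0.03953407, -0.03037902]), 'width': 85.64027050529621}
```

View pics/a.png

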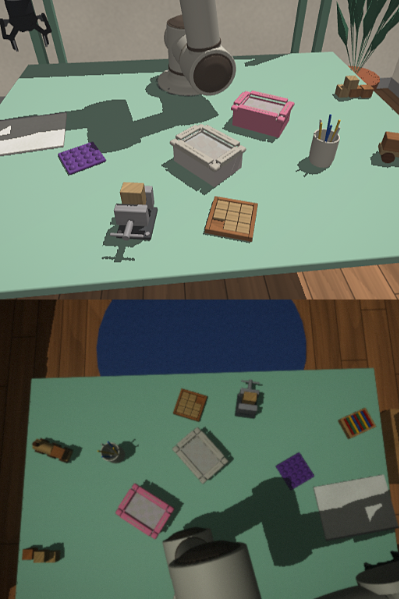

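View pics/top.png

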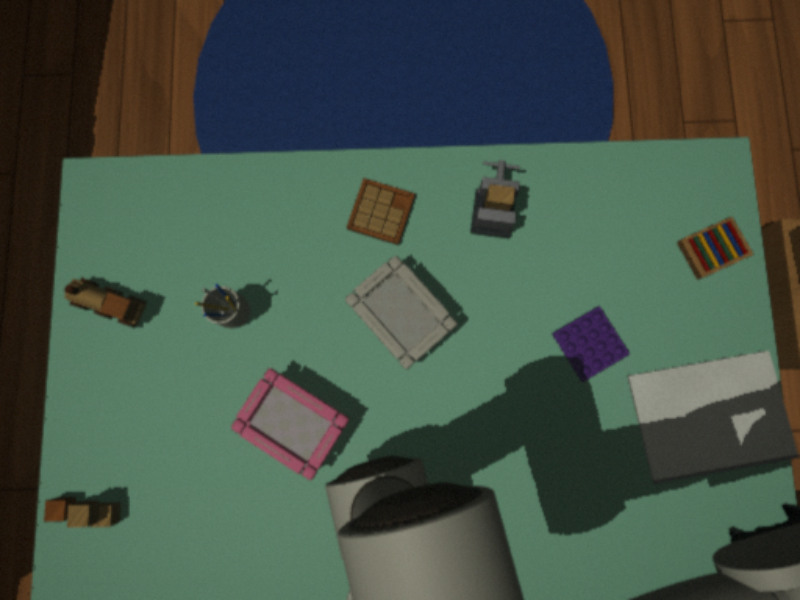

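```bash
cat > fit.py <<'E'
from h import *
def fit(cam):
    im,d=optics.grab_frame(cam); W=world(cam,d)
    sel=(d>0)&(W[...,2]>69)&(W[...,2]<95)&(abs(W[...,0]-576)<130)&(abs(W[...,1]-18)<130)
    n,l,s,c=cv2.connectedComponentsWithStats(sel.astype(np.uint8)); k=1+s[1:,4].argmax()
    P=W[l==k]; q=P[:,:2]
    r=cv2.minAreaRect(q.astype(np.float32)); b=cv2.boxPoints(r)
    e=[b[1]-b[0],b[2]-b[1]]; i=int(np.linalg.norm(e[1])>np.linalg.norm(e[0])); yaw=np.arctan2(e[i][1],e[i][0])
    yaw=(yaw+np.pi/2)%np.pi-np.pi/2
    ct=np.array(r[0]); c_,s_=np.cos(yaw),np.sin(yaw)
    print(cam,len(P),"centre",ct.round(1),"size",np.round(r[1],1),"yaw",yaw.round(3),"z pct",np.percentile(P[:,2],[5,25,50,75,95]).round(1))
    L=(q-ct)@np.array([[c_,-s_],[s_,c_]])
    for nm,x,y,hx,hy in(("+x",81,0,8,38),("-x",-81,0,8,38),("+y",0,56,60,8),("-y",0,-56,60,8),("c++",81,56,8,8),("c+-",81,-56,8,8),("c-+",-81,56,8,8),("c--",-81,-56,8,8)):
        m=(abs(L[:,0]-x)<hx)&(abs(L[:,1]-y)<hy)
        print("  ",nm,(ct+[c_*x-s_*y,s_*x+c_*y]).round(1),"z",np.median(P[m,2]).round(1) if m.any() else None,m.sum())
    return im
E
python3 -c "
from fit import *
fit('top');im=fit('scene')
cv2.imwrite('pics/s.png',cv2.resize(im[130:250,190:400,::-1],(800,457),interpolation=cv2.INTER_CUBIC))"
```

```text
top 1413 centre [575.6  11.8] size [185.7 135.5] yaw 0.697 z pct [71.2 78.1 81.3 83.2 85.6]
   +x [637.7  63.8] z 82.1 130
   -x [513.5 -40.2] z 82.5 136
   +y [539.7  54.8] z 82.5 207
   -y [611.6 -31.1] z 82.1 202
   c++ [601.8 106.8] z 75.2 28
   c+- [673.7  20.9] z 74.8 26
   c-+ [477.6   2.8] z 75.1 29
   c-- [549.4 -83.1] z 75.5 28
scene 1913 centre [576.9  12.9] size [188.  138.3] yaw 0.697 z pct [70.7 76.8 81.7 82.9 84.3]
   +x [639.   64.9] z 82.6 159
   -x [514.8 -39.1] z 82.9 130
   +y [540.9  55.8] z 82.9 204
   -y [612.9 -30. ] z 82.8 246
   c++ [603.  107.9] z 75.5 29
   c+- [675.  22.] z 75.8 41
   c-+ [478.8   3.8] z 75.6 20
   c-- [550.8 -82. ] z 75.9 27
```

View pics/s.png

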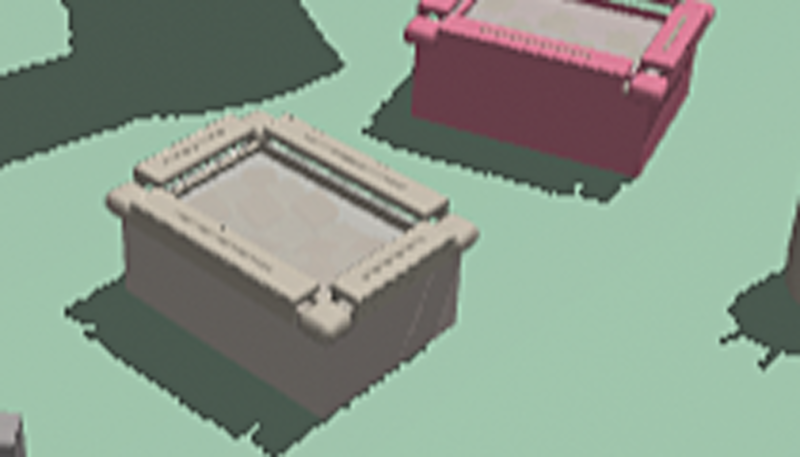

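>>> carry_out --plan '[{"claw": 1,"x": 0,"y": 0,"z": 0,"roll": -0.111},{"claw": 1,"x": 0,"y": 0,"z": 0,"roll": -0.111},{"claw": 1,"x": 0,"y": 0,"z": 0,"roll": -0.112},{"claw": 1,"x": -14,"y": -43,"z": 0,"roll": 0},{"claw": 1,"x": -14,"y": -43,"z": 0,"roll": 0},{"claw": 1,"x": -14,"y": -43,"z": 0,"roll": 0},{"claw": 1,"x": -14,"y": -43,"z": 0,"roll": 0},{"claw": 1,"x": -14,"y": -43,"z": 0,"roll": 0}]'

```text
t: 1.5
tcp_pos: [324.5, -344.3, 231.4]
ee_rot: [-3.142, -0.0, -0.874]
force: [0.5, -0.3, 1.0]
width: -0.2
```

>>> carry_out --plan '[{"claw": 1,"x": -14,"y": -43,"z": 0,"roll": 0},{"claw": 1,"x": -14,"y": -43,"z": 0,"roll": 0},{"claw": 1,"x": -14,"y": -43,"z": 0,"roll": 0},{"claw": 1,"x": -14,"y": -43,"z": 0,"roll": 0},{"claw": 1,"x": -14,"y": -43,"z": 10,"roll": 0},{"claw": 1,"x": -14,"y": -43,"z": 20,"roll": 0},{"claw": 1,"x": -14,"y": -43,"z": 30,"roll": 0},{"claw": 1,"x": 0,"y": 0,"z": 30,"roll": 0}]'

```text
t: 2.3
tcp_pos: [491.9, -76.9, 143.1]
ee_rot: [-3.14, -0.001, -0.87]
force: [-0.3, -1.1, -0.2]
width: 0.0
```

>>> carry_out --plan '[{"claw": 1,"x": -15,"y": -41,"z": 15,"roll": 0},{"claw": 1,"x": 0,"y": 0,"z": 15,"roll": 0},{"claw": 1,"x": 0,"y": 0,"z": 10,"roll": 0},{"claw": 1,"x": 0,"y": 0,"z": 0,"roll": 0}]'

```text
t: 2.7
tcp_pos: [511.2, -42.8, 102.6]
ee_rot: [3.14, 0.002, -0.874]
force: [0.1, -0.7, 0.5]
width: -0.3
```

>>> carry_out --plan '[{"claw": 1,"x": 0,"y": -1,"z": 5,"roll": 0},{"claw": 1,"x": 0,"y": 0,"z": 5,"roll": 0},{"claw": 1,"x": 0,"y": 0,"z": 0,"roll": 0}]'

```text
t: 3.0
tcp_pos: [512.4, -42.4, 93.4]
ee_rot: [3.141, 0.0, -0.875]
force: [-0.4, -0.7, 0.1]
width: 0.1
```

Run:
```python
from h import *
im,d=optics.grab_frame("wrist"); s=ctrl.sense(); print(s["tcp_pos"].round(1),s["force"].round(1))
cv2.imwrite("pics/w.png",im[:,:,::-1])
```

```text
[512.6 -42.4  93.8] [-0.8  0.7  0.2]
```

View pics/w.png

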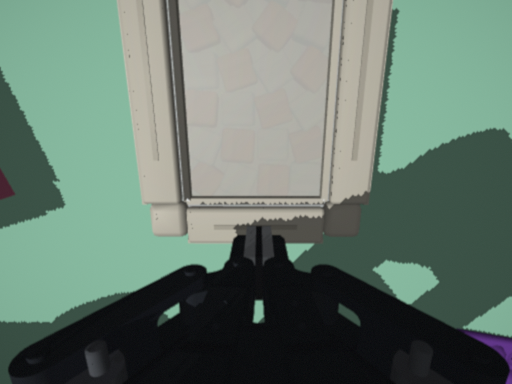

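The picture shows the fingertips at about (258, 235), over the middle of the near rim section (190–322, 205–243). I'll shift 3 mm inward and press.

>>> carry_out --plan '[{"claw": 1,"x": -1,"y": -3,"z": 5,"roll": 0},{"claw": 1,"x": 0,"y": 0,"z": 4,"roll": 0},{"claw": 1,"x": 0,"y": 0,"z": 2,"roll": 0},{"claw": 1,"x": 0,"y": 0,"z": 2,"roll": 0},{"claw": 1,"x": 0,"y": 0,"z": 1,"roll": 0}]'

```text
t: 3.55
tcp_pos: [514.3, -39.3, 79.5]
ee_rot: [-3.142, 0.0, -0.874]
force: [-0.8, -0.6, -0.4]
width: 0.2
```

>>> carry_out --plan '[{"claw": 1,"x": 0,"y": 0,"z": 2,"roll": 0},{"claw": 1,"x": 0,"y": 0,"z": 1,"roll": 0},{"claw": 1,"x": 0,"y": 0,"z": 1,"roll": 0}]'

```text
t: 3.85
tcp_pos: [514.4, -39.5, 75.8]
ee_rot: [-3.142, -0.0, -0.874]
force: [-6.1, 0.4, 17.4]
width: -0.6
```

>>> carry_out --plan '[{"claw": 1,"x": 0,"y": 0,"z": 1,"roll": 0},{"claw": 1,"x": 0,"y": 0,"z": 0,"roll": 0}]'

```text
t: 4.05
tcp_pos: [514.4, -39.5, 75.8]
ee_rot: [-3.141, -0.0, -0.874]
force: [-8.0, 1.7, 18.8]
width: 0.2
```

>>> carry_out --plan '[{"claw": 1,"x": 0,"y": 0,"z": -15,"roll": 0},{"claw": 1,"x": 0,"y": 0,"z": -10,"roll": 0},{"claw": 1,"x": 19,"y": -27,"z": 0,"roll": 0},{"claw": 1,"x": 19,"y": -27,"z": 0,"roll": 0},{"claw": 1,"x": 18,"y": -27,"z": 0,"roll": 0},{"claw": 1,"x": 0,"y": 0,"z": 0,"roll": 0},{"claw": 1,"x": 0,"y": 0,"z": 0,"roll": 0}]'

```text
t: 4.75
tcp_pos: [612.3, -30.3, 99.1]
ee_rot: [3.141, 0.001, -0.874]
force: [-0.1, -0.0, 0.7]
width: -0.4
```

```bash
python3 -c "
from fit import *
fit('scene');print(ctrl.sense()['tcp_pos'].round(1))"
```

```text
scene 1666 centre [577.   13.6] size [187.3 139.5] yaw 0.69 z pct [70.8 75.8 81.5 82.9 84.2]
   +x [639.5  65.1] z 83.0 159
   -x [514.6 -38. ] z 75.8 34
   +y [541.4  56.8] z 82.8 204
   -y [612.7 -29.6] z 83.0 243
   c++ [603.9 108.3] z 75.3 30
   c+- [675.2  21.9] z 75.4 39
   c-+ [478.9   5.2] z None 0
   c-- [550.2 -81.2] z 75.5 26
[611.8 -30.3  99.4]
```

>>> carry_out --plan '[{"claw": 1,"x": 0,"y": 0,"z": 10,"roll": 0},{"claw": 1,"x": 0,"y": 0,"z": 5,"roll": 0},{"claw": 1,"x": 0,"y": 0,"z": 2,"roll": 0},{"claw": 1,"x": 0,"y": 0,"z": 2,"roll": 0},{"claw": 1,"x": 0,"y": 0,"z": 2,"roll": 0},{"claw": 1,"x": 0,"y": 0,"z": 2,"roll": 0},{"claw": 1,"x": 0,"y": 0,"z": 1,"roll": 0},{"claw": 1,"x": 0,"y": 0,"z": 1,"roll": 0}]'

```text
t: 5.6
tcp_pos: [612.4, -30.5, 75.7]
ee_rot: [-3.141, -0.0, -0.874]
force: [-11.0, -0.4, 26.0]
width: 0.2
```

>>> carry_out --plan '[{"claw": 1,"x": 0,"y": 0,"z": -15,"roll": 0},{"claw": 1,"x": 0,"y": 0,"z": -10,"roll": 0},{"claw": 1,"x": -19,"y": -27,"z": 0,"roll": 0},{"claw": 1,"x": -19,"y": -27,"z": 0,"roll": 0},{"claw": 1,"x": -18,"y": -27,"z": 0,"roll": 0},{"claw": 1,"x": 0,"y": 0,"z": 0,"roll": 0},{"claw": 1,"x": 0,"y": 0,"z": 0,"roll": 0}]'

```text
t: 6.3
tcp_pos: [638.6, 65.1, 99.9]
ee_rot: [-3.141, -0.0, -0.873]
force: [0.0, -0.8, -0.2]
width: -0.1
```

>>> carry_out --plan '[{"claw": 1,"x": 0,"y": 0,"z": 10,"roll": 0},{"claw": 1,"x": 0,"y": 0,"z": 5,"roll": 0},{"claw": 1,"x": 0,"y": 0,"z": 2,"roll": 0},{"claw": 1,"x": 0,"y": 0,"z": 2,"roll": 0},{"claw": 1,"x": 0,"y": 0,"z": 2,"roll": 0},{"claw": 1,"x": 0,"y": 0,"z": 2,"roll": 0},{"claw": 1,"x": 0,"y": 0,"z": 1,"roll": 0},{"claw": 1,"x": 0,"y": 0,"z": 1,"roll": 0}]'

```text
t: 7.1
tcp_pos: [638.6, 64.3, 75.8]
ee_rot: [-3.141, -0.001, -0.874]
force: [-10.7, -1.3, 23.9]
width: -0.0
```

>>> carry_out --plan '[{"claw": 1,"x": 0,"y": 0,"z": -15,"roll": 0},{"claw": 1,"x": 0,"y": 0,"z": -10,"roll": 0},{"claw": 1,"x": -19,"y": 27,"z": 0,"roll": 0},{"claw": 1,"x": -19,"y": 27,"z": 0,"roll": 0},{"claw": 1,"x": -18,"y": 27,"z": 0,"roll": 0},{"claw": 1,"x": 0,"y": 0,"z": 0,"roll": 0},{"claw": 1,"x": 0,"y": 0,"z": 0,"roll": 0}]'

```text
t: 7.8
tcp_pos: [540.7, 55.5, 100.7]
ee_rot: [-3.14, -0.001, -0.874]
force: [0.9, 0.0, -0.9]
width: -0.1
```

>>> carry_out --plan '[{"claw": 1,"x": 0,"y": 0,"z": 10,"roll": 0},{"claw": 1,"x": 0,"y": 0,"z": 5,"roll": 0},{"claw": 1,"x": 0,"y": 0,"z": 2,"roll": 0},{"claw": 1,"x": 0,"y": 0,"z": 2,"roll": 0},{"claw": 1,"x": 0,"y": 0,"z": 2,"roll": 0},{"claw": 1,"x": 0,"y": 0,"z": 2,"roll": 0},{"claw": 1,"x": 0,"y": 0,"z": 1,"roll": 0},{"claw": 1,"x": 0,"y": 0,"z": 1,"roll": 0}]'

```text
t: 8.6
tcp_pos: [540.7, 55.5, 75.7]
ee_rot: [-3.141, -0.0, -0.874]
force: [-12.5, -0.5, 30.6]
width: 0.3
```

>>> carry_out --plan '[{"claw": 1,"x": 0,"y": 0,"z": -15,"roll": 0},{"claw": 1,"x": 0,"y": 0,"z": -35,"roll": 0},{"claw": 1,"x": 0,"y": 0,"z": -40,"roll": 0},{"claw": 1,"x": 14,"y": 43,"z": -20,"roll": 0},{"claw": 1,"x": 14,"y": 43,"z": -10,"roll": 0},{"claw": 1,"x": 14,"y": 43,"z": 0,"roll": 0},{"claw": 1,"x": 14,"y": 43,"z": 0,"roll": 0},{"claw": 1,"x": 14,"y": 43,"z": 0,"roll": 0}]'

```text
t: 9.4
tcp_pos: [419.4, -137.3, 194.7]
ee_rot: [-3.141, -0.0, -0.874]
force: [0.5, -1.2, -0.1]
width: -0.1
```

>>> carry_out --plan '[{"claw": 1,"x": 14,"y": 43,"z": 0,"roll": 0},{"claw": 1,"x": 14,"y": 43,"z": 0,"roll": 0},{"claw": 1,"x": 0,"y": 0,"z": 0,"roll": 0},{"claw": 1,"x": 0,"y": 0,"z": 0,"roll": 0}]'

```text
t: 9.8
tcp_pos: [372.1, -213.6, 194.6]
ee_rot: [-3.141, 0.0, -0.877]
force: [0.9, 0.1, -1.0]
width: 0.1
```

```bash
python3 -c "
from fit import *
fit('top');im=fit('scene');s=ctrl.sense();print(s['t'],s['tcp_pos'].round(1))
for cam in('top','scene'):
    d0=np.load(cam+'.npz'); i1,d1=optics.grab_frame(cam); W=world(cam,d1)
    for n in('pop_toy','tile_puzzle','pencil_pot'):
        r=optics.silhouettes(cam,n)
        if r: P=W[r[0]['region']&(d1>0)];print(cam,n,r[0]['bbox'],np.median(P,0).round())
cv2.imwrite('pics/e.png',cv2.resize(im[130:250,190:400,::-1],(800,457),interpolation=cv2.INTER_CUBIC))"
```

```text
top 1378 centre [575.5  12. ] size [186.2 135. ] yaw 0.699 z pct [70.6 73.3 74.9 76.4 78.8]
   +x [637.5  64.1] z 75.3 128
   -x [513.4 -40.1] z 75.7 129
   +y [539.4  54.9] z 75.3 207
   -y [611.5 -30.9] z 75.2 203
   c++ [601.4 107. ] z 75.5 26
   c+- [673.5  21.2] z 74.6 26
   c-+ [477.4   2.7] z 74.8 30
   c-- [549.5 -83. ] z 75.9 28
scene 1787 centre [577.   12.9] size [188.5 138.9] yaw 0.685 z pct [70.2 73.7 75.2 76.2 77.3]
   +x [639.7  64.1] z 75.7 169
   -x [514.3 -38.4] z 75.8 126
   +y [541.5  56.2] z 75.9 212
   -y [612.4 -30.5] z 75.9 253
   c++ [604.3 107.5] z 75.1 38
   c+- [675.2  20.8] z 75.6 39
   c-+ [478.8   4.9] z 75.7 30
   c-- [549.7 -81.8] z 75.9 28
9.9 [ 372.9 -212.3  194.6]
top pop_toy [353.6, 193.9, 402.8, 235.3] [ 517. -381.   11.]
top tile_puzzle [354.8, 195.7, 400.2, 235.6] [ 517. -381.   12.]
top pencil_pot [228.6, 196.0, 258.6, 226.2] [540.  56.  75.]
scene pop_toy [74.3, 180.4, 135.3, 222.2] [ 521. -370.   11.]
scene tile_puzzle [263.3, 252.7, 327.9, 307.6] [811.  49.  14.]
scene pencil_pot [394.0, 145.7, 438.4, 215.3] [618. 351.  70.]
```

View pics/e.png

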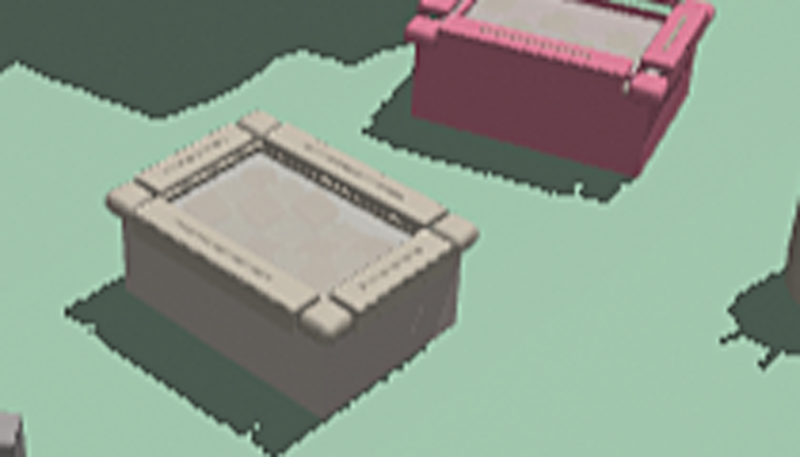

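The picture shows all four sections level with the corners: the near corner at (327, 312) now meets its sections flush. The tub hasn't moved.

```bash
python3 -c "
from h import *
print(ctrl.finish_job())"
```

```text
the job is handed in; nothing more can be done
None
```

I pressed all four rim sections of the white tub home with the shut fingertips, in the order -x, -y, +x, +y. I then moved the hand clear and handed the job in at about 10 s.

- **Rim sections:** each press stopped at a fingertip height of 75.7–75.8 mm, with about 19–31 N upward on the tool. Afterwards both cameras put every section at 75.2–75.9 mm, level with the corners at 74.6–75.9 mm. They stood at about 82–83 mm before.
- **Tub:** its measured centre moved less than 1 mm, and it stands flat.
- **Bystanders:** the scene camera shows the pop toy, tile puzzle and pencil pot within about 2 mm of where they started.
- **Checks that disagreed:**
  - In the last top view the networks gave wrong answers for two bystanders. They labelled the pop toy as the tile puzzle and part of the tub as the pencil pot.
  - That view also put the pop toy about 13 mm from its first reading. Its outline was cut shorter there, probably by the arm in front of it, so I relied on the scene camera, which shows it within about 1 mm.

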